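Latch the split paste-bar mould shut

TASK

Close the split bar mould for the next fill: lay the wire loop of its draw latch over the keeper on the sliding half, so that the loop's cross bar drops right down into the slot behind the hooked nose, then swing the lever over and press it gently down flat, past centre, so that the latch stays shut under tension by itself. The sliding half stands at an unknown gap, so find the slot by touch; do not force the lever, and leave the brush and the counter beside the mould where they are.

Things in the scene. Friction and masses are not known exactly. Their poses are not given: they have to be found in the camera images.
- mould: Split mould for paste bars, fixed on the worktop: steel base 235 x 130 x 12 mm, two aluminium halves 110 mm wide (tops at z 52 mm), black rubber seal between. Origin: centre of the underside; z up, x along the latch from lever end to keeper end, y across. Fixed half (x -108 to 0 mm) carries the lever; the sliding half carries the keeper and moves along x with 4 N friction.
- keeper_place (a point): Mould point (x 54, y 0, z 62 mm): middle of the keeper slot's floor when the sliding half stands 7 mm open. It does NOT follow the half, which is not measured: at the start the real slot lies up to 5 mm either way along x. Slot mouth 11 mm long in x for the 6 mm bar; keeper 22 mm wide in y. Drawn shut, the half goes 4 mm into the seal (12 N/mm); open limit 16 mm.
- lever: Latch lever: flat steel handle 28 mm wide, 5 mm thick. Origin: its pivot, on the mould at x -30, y 0, z 65 mm; handle runs along own -x to 72 mm (then a 12 mm upturned lip), outer face 6.5 mm towards own +z. Flat = its axes equal the mould's (its stop). It turns about y; at the start it stands 1.2 to 1.6 rad open; it can open to 2.6 rad, over towards the keeper. Stays where left.
- handle_end (a point): Middle of the handle's outer face 72 mm from the pivot; push this face over and down. Pushing 50 mm from the pivot takes up to about 4 N until the latch passes centre 0.17 rad before flat; then the loop's pull holds it on its stop. The stop is slightly springy; more than 40 N on the handle counts as forcing it.
- loop: Wire loop: two 6 mm side wires 40 mm apart and a 6 mm cross bar. Origin: its pin in the lever, 18 mm from the lever's pivot (lever x -17.7, z -3.1 mm); x to the cross bar (85 mm), y along the pin. Starts standing 1.0 to 1.6 rad up; sinks by its weight when lower; moving the bar also turns the lever: bar to lever pivot 67 to 103 mm.
- loop_bar (a point): Middle of the cross bar, which lies along the mould's y and ends in 9 mm buttons, 57 mm over both: pinch these from above. Keeper (from lever side): hooked nose 10 mm long with a 3.5 mm lip over the slot, slot, guard wall 8 mm long. Nose and guard tops flat at z 74, slot floor z 62, lip underside z 70.5 mm: bar centre is at z 77 mm standing on top, z 65 mm down in the slot.
- brush: Wooden-handled brush 195 mm long lying beside the mould; leave alone.
- counter: Small round hand counter 44 x 51 x 30 mm beside the mould; leave alone.

How it is judged:
By the outcome, as a careful person would: the job done as asked, in the order asked, and still so for the second after the job is handed in, with the robot touching nothing.
It also fails if it takes over 64 s, if anything falls off the work surface, if the arm or the gripper's body presses on something with over 40 N, if the wrist force passes 120 N, or if a joint passes its speed limit or range.

ROBOT

A 6-joint arm with a two-finger parallel gripper is mounted at the origin on a cart in front of the work surface, level with it; the furniture and walls round the work are solid. World frame = base frame: x ahead of the robot, y to its left, z up, the work surface at z = 0. Lengths are in mm, angles in rad, forces in N, time in s.
With the tool pointing down it reaches from about 300 to 775 mm from the base axis. Payload 14.6 kg.
Tool frame: the origin (TCP) lies between the finger pads; the fingertips stand 19 mm ahead of it and the grasp point (between the pads) is the TCP; x points along the fingers, y is the direction in which the jaws open and shut, and the axes are right-handed (so a half turn about x gives the same grasp; the last joint's range is limited). The gripper opens to 94 mm and grips with 3 to 60 N. Pads are 16 mm wide; open, the fingers measure 119 mm over their backs; the gripper's body (75 mm by 177 mm) begins 78 mm behind the grasp point.
Start: joints at [1.249, 0.3, 1.521, -0, 1.321, -0.067], TCP at [138.626, 532.233, 224.446] pointing down, gripper open.
Joint ranges: [-3.03, 3.03], [-0.79, 2.21], [0.23, 2.52], [-1.04, 4.18], [0, 3.07], [-2.55, 2.55]. Speed limits (rad/s): [2.22, 2.22, 2.57, 3.14, 3.14, 3.14].

INTERFACE

Orientations are given as [roll, pitch, yaw] about the fixed x, y, z axes, in that order (R = Rz(yaw) Ry(pitch) Rx(roll)).
In Python, from cell import manip gives the robot as it stands.
- The arm moves only by the tool jog_arm, never from a script. Its argument "series" is one flat list of numbers, 7 for each row, row after row: the turn, a rotation vector about the world's x, y, z in rad, then the shift along the world's x, y, z in m, then the opening, from -1 (shut) to 1 (fully open). A call has 1 to 20 rows; each row is the pose to reach, as a shift and turn from the pose commanded when the call began; what a row does not reach only later rows make up. A row lasts 1/8 s, in which the tool goes at most 62.5 mm and 10.7 degrees, less where a joint would pass 70% of its speed; a pose out of reach is approached as far as the arm can. A call with a gripper value outside its range is refused whole. The fingers move at their own pace and stop on an object; "squeeze" is the grip in N (left out, the last holds). Time passes only in rows, so rows that repeat a pose let the fingers close. It gives the time, the measured TCP pose, the force and the opening at its end, in the units of the state.
- manip.read_state(): the state, without advancing time (a new reading comes with each control period).
- manip.camera(name): name is "scene" or "top"; returns a dict with "color" (480x640x3 uint8, blue, green, red), "range_z" (480x640 float32, mm along the optical axis (not along the pixel's ray), 0 where there is no reading), "fx", "fy", "cx", "cy" (pixels), "D" ([k1, k2, p1, p2, k3] as OpenCV has them; the pictures are not rectified), "pose" (4x4, takes a point from camera to world coordinates). Camera axes: x right, y down, z forward; pixel columns grow to the right and rows downward; lengths in mm; the calibration is good to about 2 mm. A picture is of the moment at which its call begins.
- manip.sign_off(): hands the job in, once; it reports no verdict.
The state is a dict: "clock": time; "joints": joint angles; "qd": joint speeds; "effort": joint torques, N m; "eef_pos": TCP position; "eef_rot": TCP orientation; "wrist_force": force on the tool from outside, world axes, zero at the start; "moment": the same for the moment, N m; "finger_gap": finger opening in mm.
Only numpy, scipy, OpenCV 4.12 (cv2) and the standard library are available. Lean on these libraries where they do the work, as an engineer would, in place of code of your own. Each camera call takes 0.05 s, during which the arm holds its last target.

## Working session

There is one attempt and no reset: what is moved stays moved. The work goes in short steps, Python scripts to look and compute and a tool call to move; the robot and the scene stay as the last step left them, time stands still between calls to the robot, and variables do not carry over. Pictures are saved under pics/ and viewed, and the job is handed in when it is done.

Besides the shell and the picture viewer there is one more tool, called after "Request:" as name(argument=value, ...) on one line, values as JSON. jog_arm: Moves the arm, as the interface text tells. Its arguments: {"type":"object","properties":{"series":{"type":"array","items":{"type":"number"}},"squeeze":{"type":"number"}},"required":["series"]}

```bash
mkdir -p pics; ls
python3 - <<'E'
from cell import manip
import cv2,numpy as np
print(manip.read_state())
for n in("scene","top"):
    c=manip.camera(n); cv2.imwrite(f"pics/{n}0.png",c["color"]); np.savez(f"{n}0.npz",**c)
    print(n,c["fx"],c["fy"],c["cx"],c["cy"],c["D"],c["pose"])
E
```

```text
pics
{'clock': 0.0, 'joints': array([ 1.24937004e+00,  3.00468933e-01,  1.52154882e+00,  1.36516675e-06,
        1.32072312e+00, -6.65994242e-02]), 'qd': array([-0.00120249, -0.00066026,  0.00086786, -0.00045659,  0.00168045,
        0.0004911 ]), 'effort': array([-5.91348726e-04, -5.31809950e+01, -3.52727580e+01,  7.08236382e-02,
        2.43831240e-02, -1.15288944e-04]), 'eef_pos': array([138.57094007, 532.01571931, 223.90116144]), 'eef_rot': array([-1.63854737,  1.56964811, -1.89337458]), 'wrist_force': array([-0.75381094,  0.95013716,  0.43306982]), 'moment': array([0.0483143 , 0.02149167, 0.00241511]), 'finger_gap': 94.532134421752}
scene 433.5371214524399 433.5371214524399 329.1205233237162 231.758834844652 [0.00139596 0.         0.         0.         0.        ] [[ 4.88123198e-01 -6.51340632e-01  5.80939863e-01  2.60552538e+01]
 [-8.72772385e-01 -3.65824905e-01  3.23172560e-01 -6.78572274e+02]
 [ 2.02685042e-03 -6.64776293e-01 -7.47039739e-01  7.00908205e+02]
 [ 0.00000000e+00  0.00000000e+00  0.00000000e+00  1.00000000e+00]]
top 502.4204889980135 502.4204889980135 321.5557056416826 244.99369805792986 [-0.11807905  0.          0.          0.          0.        ] [[-1.79018288e-03 -9.89696079e-01  1.43172853e-01  3.59869649e+02]
 [-9.99833957e-01 -8.24902567e-04 -1.82037895e-02 -3.78540111e+02]
 [ 1.81343228e-02 -1.43181668e-01 -9.89530271e-01  9.30411539e+02]
 [ 0.00000000e+00  0.00000000e+00  0.00000000e+00  1.00000000e+00]]
```

View pics/scene0.png

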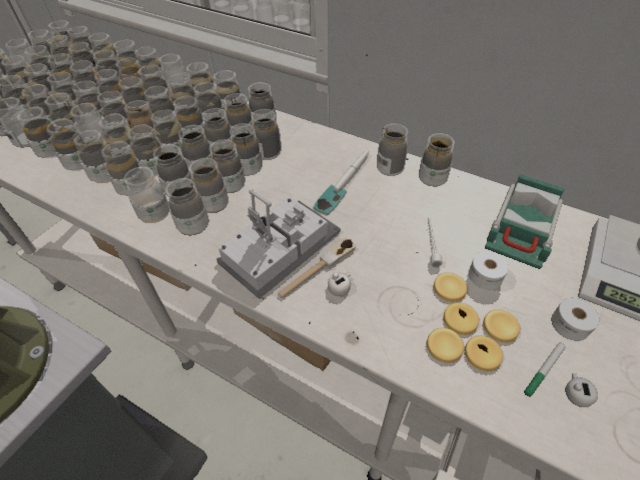

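View pics/top0.png

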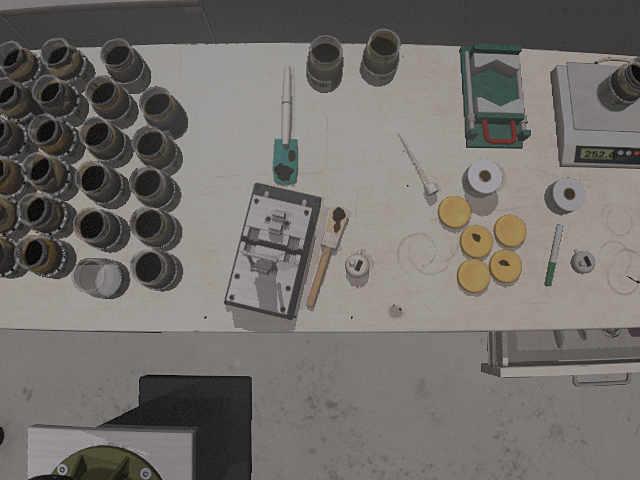

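The top view shows the mould at about (275,250), with the brush at (325,255) and the counter at (357,264) to its right. In the scene view the mould is at (280,240), with its lever and loop standing up. I'll enlarge both.

Run:
```python
import cv2
a=cv2.imread("pics/top0.png")[175:330,205:365]; cv2.imwrite("pics/t0z.png",cv2.resize(a,None,fx=5,fy=3.8 and 5,interpolation=cv2.INTER_CUBIC)[:600*2][:775])
cv2.imwrite("pics/t0z.png",cv2.resize(a,(620,600),interpolation=cv2.INTER_CUBIC))
a=cv2.imread("pics/scene0.png")[180:300,205:365]; cv2.imwrite("pics/s0z.png",cv2.resize(a,(800,600),interpolation=cv2.INTER_CUBIC))
```

```text
(no output)
```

View pics/t0z.png

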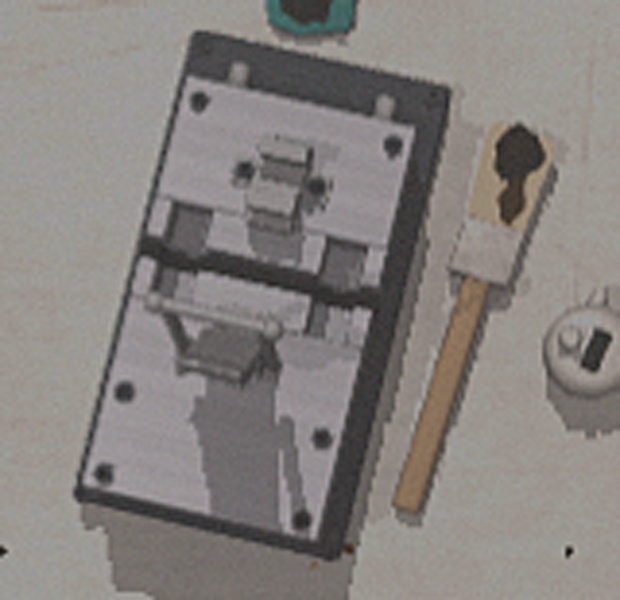

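View pics/s0z.png

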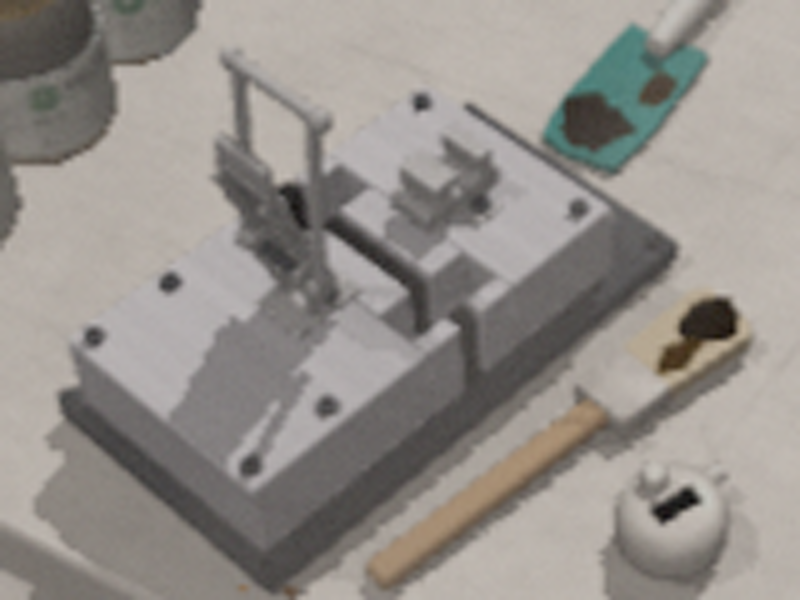

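```bash
cat > h.py <<'E'
import numpy as np,cv2
def load(n): return dict(np.load(n,allow_pickle=True))
def K(c): return np.array([[c["fx"],0,c["cx"]],[0,c["fy"],c["cy"]],[0,0,1.]],float)
def rays(c,uv):
    p=cv2.undistortPoints(np.array(uv,float).reshape(-1,1,2),K(c),np.array(c["D"],float)).reshape(-1,2)
    d=np.c_[p,np.ones(len(p))]
    return c["pose"][:3,3],d@c["pose"][:3,:3].T
def onplane(c,uv,z):
    o,d=rays(c,uv); return o+d*((z-o[2])/d[:,2])[:,None]
def cloud(c):
    v,u=np.mgrid[:480,:640]; o,d=rays(c,np.c_[u.ravel(),v.ravel()]); r=c["range_z"].ravel()
    P=o+d*r[:,None]; P[r<=0]=np.nan; return P.reshape(480,640,3)
def tri(c1,uv1,c2,uv2):
    o1,d1=rays(c1,[uv1]);o2,d2=rays(c2,[uv2]);d1=d1[0];d2=d2[0]
    s=np.linalg.lstsq(np.c_[d1,-d2],o2-o1,rcond=None)[0]
    a=o1+s[0]*d1;b=o2+s[1]*d2
    return (a+b)/2,np.linalg.norm(a-b)
E
python3 - <<'E'
from h import *
np.set_printoptions(precision=1,suppress=True)
t=load("top0.npz");s=load("scene0.npz")
f=lambda L,ox,oy,kx,ky:[(ox+(x+.5)/kx-.5,oy+(y+.5)/ky-.5) for x,y in L]
T=f([(192,33),(450,88),(333,557),(78,495)],205,175,3.875,3.871)
print(onplane(t,T,12))
H=f([(187,78),(415,127),(322,540),(84,487)],205,175,3.875,3.871)
print("halves",onplane(t,H,52))
for n,c in(("top",t),("scene",s)):
    P=cloud(c); sl=(slice(175,330),slice(205,340)) if n=="top" else (slice(190,300),slice(205,350))
    Q=P[sl].reshape(-1,3);
    zz=Q[:,2]; print(n,np.isfinite(zz).mean(),np.histogram(zz[np.isfinite(zz)],bins=np.arange(-10,170,6)))
    m=(abs(zz-52)<4); print(cv2.minAreaRect(Q[m][:,:2].astype(np.float32)),np.median(zz[m]))
    m=(zz>90);print(Q[m][:, :].min(0),Q[m].max(0))
E
```

```text
[[ 610.3 -268.7   12. ]
 [ 583.  -394.1   12. ]
 [ 358.1 -339.    12. ]
 [ 386.8 -218.9   12. ]]
halves [[ 577.9 -271.6   52. ]
 [ 554.8 -377.3   52. ]
 [ 365.7 -335.8   52. ]
 [ 389.2 -228.5   52. ]]
top 0.99584229390681 (array([  247, 10080,   914,  2533,   191,   330,   205,    57,    67,
        1116,  4230,   169,    42,   124,    59,    37,    22,    20,
          21,    27,    24,    20,    27,    20,    15,    34,    43,
           5,     7]), array([-10,  -4,   2,   8,  14,  20,  26,  32,  38,  44,  50,  56,  62,
        68,  74,  80,  86,  92,  98, 104, 110, 116, 122, 128, 134, 140,
       146, 152, 158, 164]))
((472.185546875, -301.7055358886719), (110.95953369140625, 194.41976928710938), 76.73393249511719) 51.400473848197464
[ 427.2 -324.6   90. ] [ 462.9 -270.4  171.4]
scene 0.9959874608150471 (array([  45, 6076, 1324, 1678,  494,  536,  340,  325,  311,  425, 3191,
        170,  115,   98,   66,   63,   28,   21,   25,   27,   24,   25,
         30,   39,   39,   50,   40,   18,   14]), array([-10,  -4,   2,   8,  14,  20,  26,  32,  38,  44,  50,  56,  62,
        68,  74,  80,  86,  92,  98, 104, 110, 116, 122, 128, 134, 140,
       146, 152, 158, 164]))
((487.3131103515625, -242.0470428466797), (241.9808807373047, 196.12632751464844), 76.52949523925781) 52.222422048045644
[ 427.2 -327.8   90. ] [ 460.  -273.2  171.7]
```

Run:
```python
from h import *
np.set_printoptions(precision=1,suppress=True)
t=load("top0.npz");s=load("scene0.npz")
fT=lambda x,y:(205+(x+.5)/3.875-.5,175+(y+.5)/3.871-.5)
fS=lambda x,y:(205+(x+.5)/5-.5,180+(y+.5)/5-.5)
for a,b in (((155,300),(230,57)),((272,326),(320,122))):
    p,e=tri(t,fT(*a),s,fS(*b)); print(p,e)
# mould fit from the z52 cloud
P=cloud(t)[175:330,205:340].reshape(-1,3);Q=P[abs(P[:,2]-52)<4]
best=None
for yaw in np.arange(-.26,-.18,.005):
    c,sn=np.cos(yaw),np.sin(yaw); X=Q[:,0]*c+Q[:,1]*sn; Y=-Q[:,0]*sn+Q[:,1]*c
    lo=[];hi=[];xs=[]
    for x0 in np.arange(X.min()+10,X.max()-10,5):
        m=abs(X-x0)<2.5
        if m.sum()>15: lo.append(Y[m].min());hi.append(Y[m].max());xs.append(x0)
    a=np.polyfit(xs,lo,1);b=np.polyfit(xs,hi,1); print(round(yaw,3),a[0],b[0],np.median(lo),np.median(hi))
def M(yaw,o,p): 
    d=p[...,:2]-o; c,sn=np.cos(yaw),np.sin(yaw); return np.stack([d[...,0]*c+d[...,1]*sn,-d[...,0]*sn+d[...,1]*c,p[...,2]],-1)
yaw=-.225;o=np.array([483.5,-305.5])
for n,c in(("top",t),("scene",s)):
  W=M(yaw,o,cloud(c).reshape(-1,3)); k=(abs(W[:,1])<12)&(W[:,0]>20)&(W[:,0]<85)&(W[:,2]>45)
  W=W[k]
  for x0 in range(22,84,2):
    m=abs(W[:,0]-x0)<1; print(n,x0,m.sum(),np.percentile(W[m,2],[10,50,90]) if m.sum() else "")
```

```text
[ 459.7 -274.5  164.4] 0.48058807483811977
[ 449.4 -320.8  162.8] 0.14562347159683178
-0.26 0.027659677292859928 0.027847056637100992 -225.26057681070682 -115.74545961991834
-0.255 0.02293279152931482 0.0229103444647962 -227.89386579837907 -118.37877482708106
-0.25 0.01793973739296273 0.017719485145876072 -230.5214574512758 -121.07233288546479
-0.245 0.012700069052309063 0.012502467473241194 -233.14475914864948 -123.65917282077363
-0.24 0.007581945777003607 0.00826016023353822 -235.75108429635083 -126.24424639361447
-0.235 0.002659860746984436 0.003281024610148921 -238.44920650971272 -128.94665761588743
-0.23 -0.0025545457608948867 -0.0017494812375824838 -241.0534592299883 -131.65582756409913
-0.225 -0.008506483911874937 -0.007507696206063979 -243.7376075644483 -134.4752555462407
-0.22 -0.013552290985755097 -0.013094535332889958 -246.3063935491723 -137.2339674495029
-0.215 -0.01900960135874186 -0.018202234592196734 -248.96865388469308 -139.85005800539238
-0.21 -0.024050671501105413 -0.022370590360894577 -251.52213773221467 -142.44215225893026
-0.205 -0.02909114037793429 -0.0267974269
[... 1481 characters left out ...]
73.1 74.8]
scene 34 8 [73.3 74.  75.3]
scene 36 8 [70.7 74.2 75.7]
scene 38 8 [73.2 74.5 75.3]
scene 40 7 [72.3 73.8 75.6]
scene 42 10 [71.2 73.9 74.6]
scene 44 3 [61.3 62.8 70.2]
scene 46 3 [54.9 61.7 62.4]
scene 48 4 [61.5 62.9 64.2]
scene 50 3 [61.  63.6 64. ]
scene 52 7 [61.7 63.  68. ]
scene 54 24 [61.5 67.1 73.1]
scene 56 17 [61.3 71.1 75.2]
scene 58 6 [57.9 73.  74.2]
scene 60 12 [67.6 73.8 74.9]
scene 62 5 [72.7 73.5 74.2]
scene 64 1 [51.8 51.8 51.8]
scene 66 1 [62.9 62.9 62.9]
scene 68 1 [51.4 51.4 51.4]
scene 70 2 [50.4 50.4 50.4]
scene 72 0 
scene 74 4 [50.1 50.9 51.8]
scene 76 4 [50.7 51.9 52.8]
scene 78 11 [50.8 51.9 53.4]
scene 80 4 [51.9 52.4 52.9]
scene 82 14 [51.3 52.6 53.7]
```

Run:
```python
from cell import manip
from scipy.spatial.transform import Rotation as R
import numpy as np
s=manip.read_state();r=R.from_euler('xyz',s['eef_rot']);m=r.as_matrix();print(m.round(3),np.arctan2(m[1,1],m[0,1]),s['eef_pos'],s['wrist_force'])
```

```text
[[-0.     0.252  0.968]
 [-0.001  0.968 -0.252]
 [-1.    -0.001 -0.   ]] 1.3159937482741075 [138.55349799 532.04141828 223.94739379] [-0.14983786 -0.61288648  0.17993308]
```

Request:
jog_arm(series=[0, 0, 0.023, 0.1, -0.1, 0.03, 1, 0, 0, 0.023, 0.26, -0.28, 0.03, 1, 0, 0, 0.023, 0.26, -0.28, 0.03, 1, 0, 0, 0.023, 0.26, -0.28, 0.03, 1, 0, 0, 0.023, 0.26, -0.28, 0.03, 1, 0, 0, 0.023, 0.26, -0.28, 0.03, 1, 0, 0, 0.023, 0.26, -0.28, 0.03, 1, 0, 0, 0.023, 0.316, -0.83, 0.03, 1, 0, 0, 0.023, 0.316, -0.83, 0.03, 1, 0, 0, 0.023, 0.316, -0.83, 0.03, 1, 0, 0, 0.023, 0.316, -0.83, 0.03, 1, 0, 0, 0.023, 0.316, -0.83, 0.03, 1, 0, 0, 0.023, 0.316, -0.83, 0.03, 1, 0, 0, 0.023, 0.316, -0.83, 0.03, 1, 0, 0, 0.023, 0.316, -0.83, 0.03, 1, 0, 0, 0.023, 0.316, -0.83, 0.03, 1, 0, 0, 0.023, 0.316, -0.83, 0.03, 1, 0, 0, 0.023, 0.316, -0.83, 0.03, 1, 0, 0, 0.023, 0.316, -0.83, 0.03, 1, 0, 0, 0.023, 0.316, -0.83, 0.03, 1], squeeze=15)

```text
clock: 2.6
eef_pos: [454.9, -296.8, 254.8]
eef_rot: [-0.292, 1.57, -0.523]
wrist_force: [-0.7, 0.1, 0.1]
finger_gap: 94.0
```

Request:
jog_arm(series=[0, 0, 0, 0, 0, -0.05, 1, 0, 0, 0, 0, 0, -0.06, 1, 0, 0, 0, 0, 0, -0.06, 1])

```text
clock: 2.98
eef_pos: [454.8, -297.6, 195.0]
eef_rot: [2.649, 1.571, 2.418]
wrist_force: [0.2, -0.8, -0.4]
finger_gap: 94.0
```

```bash
cat >> h.py <<'E'
def snap(name,tag,box):
    from cell import manip
    c=manip.camera(name); np.savez(f"{tag}.npz",**c)
    x0,y0,x1,y1=box; a=c["color"][y0:y1,x0:x1]; k=min(800/(x1-x0),600/(y1-y0))
    cv2.imwrite(f"pics/{tag}.png",cv2.resize(a,None,fx=k,fy=k,interpolation=cv2.INTER_CUBIC)); return c
E
python3 -c "
from h import *
snap('scene','s1',(205,150,365,290))"
```

```text
(no output)
```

View pics/s1.png

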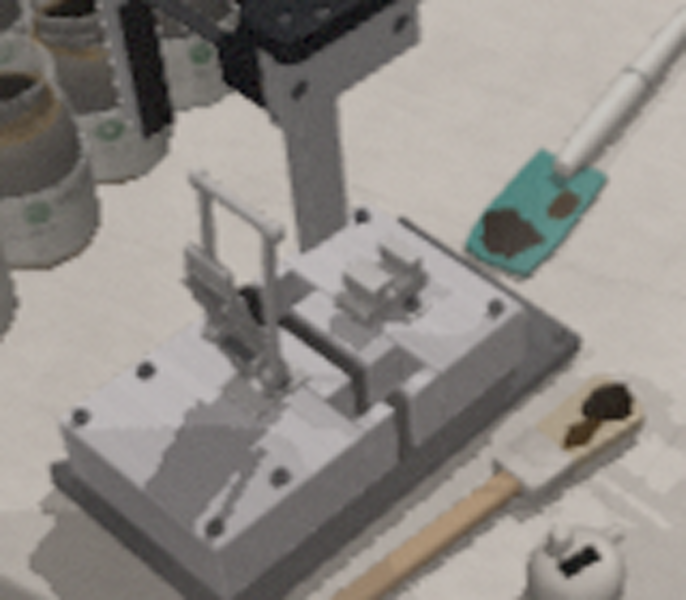

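The scene view shows the two fingers, with tips at about (155,130) and (318,240), straddling the bar, whose ends are at (200,180) and (275,235). Next I lower and pinch.

Request:
jog_arm(series=[0, 0, 0, 0, 0, -0.02, 1, 0, 0, 0, 0, 0, -0.02, 1, 0, 0, 0, 0, 0, -0.02, 0, 0, 0, 0, 0, 0, -0.02, -0.2, 0, 0, 0, 0, 0, -0.02, -0.2, 0, 0, 0, 0, 0, -0.02, -0.2, 0, 0, 0, 0, 0, -0.02, -0.2], squeeze=15)

```text
clock: 3.9
eef_pos: [454.7, -297.9, 174.6]
eef_rot: [-0.634, 1.57, -0.866]
wrist_force: [-0.3, 0.0, 1.6]
finger_gap: 55.6
```

```bash
python3 -c "
from h import *
snap('scene','s2',(205,150,365,290))"
```

```text
(no output)
```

View pics/s2.png

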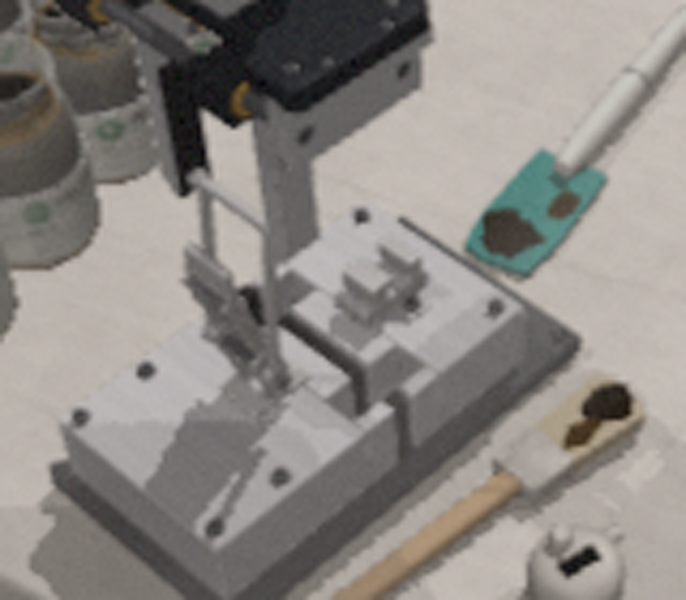

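The fingers are pinching the buttons: the gap is 55.6 mm, and the pad sits at bar end (195,180). I now carry the bar over in an arc to a point above the slot.

Request:
jog_arm(series=[0, 0, 0, 0.008, -0.002, -0.001, -0.2, 0, 0, 0, 0.0165, -0.0039, -0.003, -0.2, 0, 0, 0, 0.0253, -0.006, -0.007, -0.2, 0, 0, 0, 0.0341, -0.008, -0.011, -0.2, 0, 0, 0, 0.0425, -0.01, -0.017, -0.2, 0, 0, 0, 0.0506, -0.012, -0.024, -0.2, 0, 0, 0, 0.057, -0.0135, -0.032, -0.2, 0, 0, 0, 0.0633, -0.0149, -0.04, -0.2, 0, 0, 0, 0.0675, -0.016, -0.048, -0.2, 0, 0, 0, 0.0715, -0.0169, -0.056, -0.2, 0, 0, 0, 0.074, -0.0175, -0.065, -0.2, 0, 0, 0, 0.0764, -0.018, -0.073, -0.2, 0, 0, 0, 0.0764, -0.018, -0.073, -0.2, 0, 0, 0, 0.0764, -0.018, -0.073, -0.2])

```text
clock: 5.7
eef_pos: [530.9, -315.8, 101.6]
eef_rot: [3.085, 1.571, 2.853]
wrist_force: [-1.6, 0.0, -0.9]
finger_gap: 55.4
```

```bash
python3 -c "
from h import *
snap('scene','s3',(205,150,365,290));snap('top','t3',(205,150,365,310))"
```

```text
(no output)
```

View pics/s3.png

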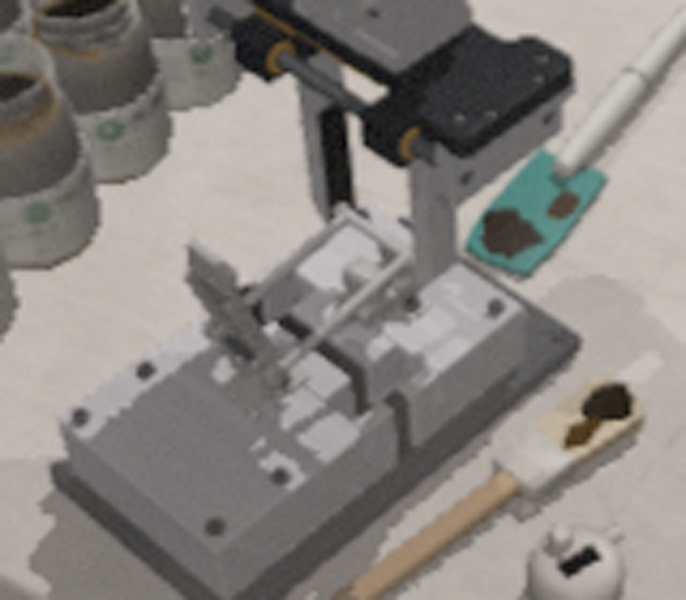

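View pics/t3.png

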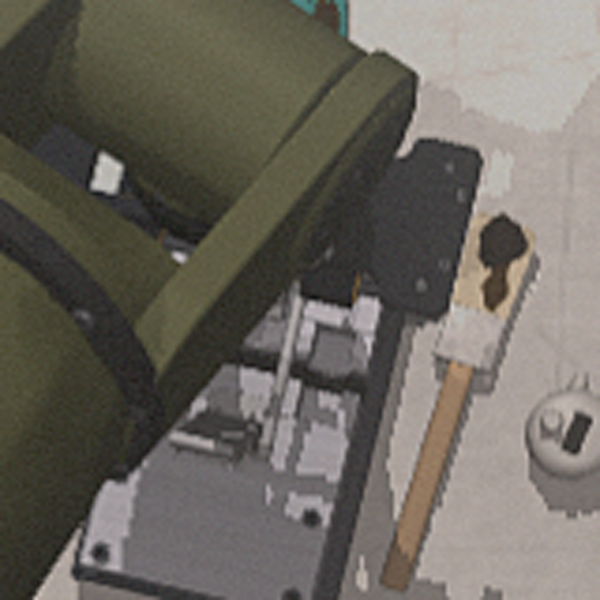

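In the scene view the bar is held above the keeper, with ends at (342,210) and (410,262), and the lever still stands. I'll lower it in small steps, checking force.

Request:
jog_arm(series=[0, 0, 0, 0, 0, -0.004, -0.2, 0, 0, 0, 0, 0, -0.008, -0.2, 0, 0, 0, 0, 0, -0.011, -0.2, 0, 0, 0, 0, 0, -0.011, -0.2])

```text
clock: 6.3
eef_pos: [531.1, -315.8, 90.2]
eef_rot: [-1.17, 1.571, -1.402]
wrist_force: [1.3, -1.0, -0.2]
finger_gap: 55.3
```

Request:
jog_arm(series=[0, 0, 0, 0, 0, -0.002, -0.2, 0, 0, 0, 0, 0, -0.004, -0.2, 0, 0, 0, 0, 0, -0.004, -0.2])

```text
clock: 6.68
eef_pos: [530.9, -315.8, 86.2]
eef_rot: [2.992, 1.57, 2.76]
wrist_force: [-0.1, -1.7, 0.4]
finger_gap: 55.4
```

Request:
jog_arm(series=[0, 0, 0, 0, 0, -0.002, -0.2, 0, 0, 0, 0, 0, -0.004, -0.2, 0, 0, 0, 0, 0, -0.004, -0.2])

```text
clock: 7.05
eef_pos: [531.1, -315.8, 82.3]
eef_rot: [-0.236, 1.571, -0.468]
wrist_force: [1.6, -2.0, -0.8]
finger_gap: 55.4
```

Request:
jog_arm(series=[0, 0, 0, 0, 0, -0.002, -0.2, 0, 0, 0, 0, 0, -0.003, -0.2, 0, 0, 0, 0, 0, -0.003, -0.2])

```text
clock: 7.42
eef_pos: [531.0, -315.8, 79.3]
eef_rot: [2.169, 1.571, 1.937]
wrist_force: [2.1, -1.3, -1.3]
finger_gap: 55.5
```

Request:
jog_arm(series=[0, 0, 0, 0, 0, -0.001, -0.2, 0, 0, 0, 0, 0, -0.0025, -0.2, 0, 0, 0, 0, 0, -0.0025, -0.2])

```text
clock: 7.8
eef_pos: [530.8, -315.7, 76.6]
eef_rot: [2.923, 1.57, 2.691]
wrist_force: [-0.4, -1.9, 0.7]
finger_gap: 55.4
```

Request:
jog_arm(series=[0, 0, 0, 0, 0, -0.001, -0.2, 0, 0, 0, 0, 0, -0.0015, -0.2, 0, 0, 0, 0, 0, -0.0015, -0.2])

```text
clock: 8.18
eef_pos: [530.9, -315.7, 75.3]
eef_rot: [2.783, 1.57, 2.551]
wrist_force: [-2.1, -0.2, 1.0]
finger_gap: 55.1
```

Request:
jog_arm(series=[0, 0, 0, 0, 0, -0.001, -0.2, 0, 0, 0, 0, 0, -0.001, -0.2])

```text
clock: 8.43
eef_pos: [531.0, -315.8, 74.4]
eef_rot: [-3.046, 1.571, 3.006]
wrist_force: [-2.6, -1.2, 0.9]
finger_gap: 55.2
```

```bash
python3 -c "
from h import *
snap('scene','s4',(235,180,335,255))
from cell import manip
print(manip.read_state()['wrist_force'],manip.read_state()['eef_pos'])"
```

```text
[-4.28336583 -1.61592582 -0.13010429] [ 530.96250274 -315.78345629   74.37509308]
```

View pics/s4.png

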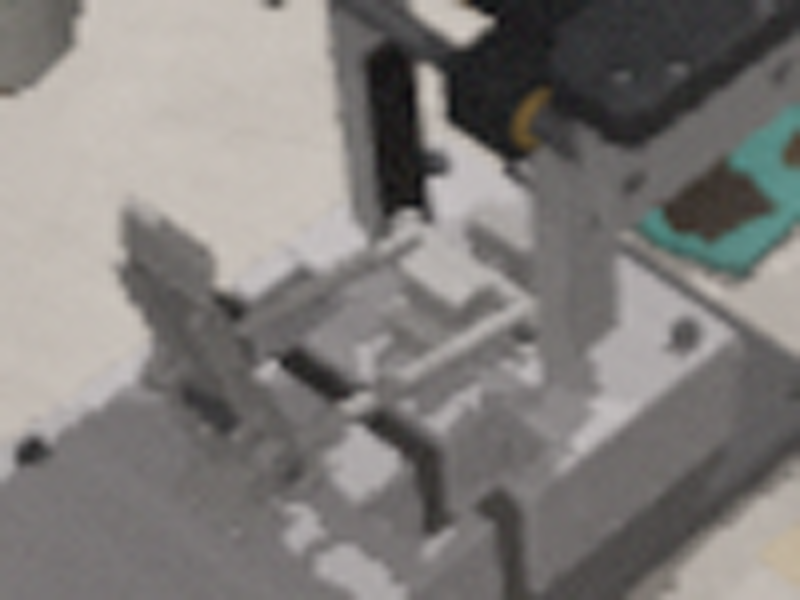

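The bar's right end at (525,300) is lower than the nose top (450,275) and hidden behind it, so it has gone into the slot. I'll feel for the floor a little further.

Request:
jog_arm(series=[0, 0, 0, 0, 0, -0.001, -0.2, 0, 0, 0, 0, 0, -0.001, -0.2, 0, 0, 0, 0, 0, -0.001, -0.2])

```text
clock: 8.85
eef_pos: [531.1, -315.7, 73.4]
eef_rot: [0.829, 1.571, 0.597]
wrist_force: [-1.7, -0.1, -0.0]
finger_gap: 55.1
```

```bash
python3 -c "
from h import *
c=snap('scene','s5',(235,180,335,255))
from cell import manip
s=manip.read_state();print(s['wrist_force'],s['eef_pos'])"
```

```text
[-3.05675782 -1.75762654  0.38738351] [ 531.06219438 -315.72911643   73.45931648]
```

Request:
jog_arm(series=[0, 0, 0, 0, 0, 0, -0.2, 0, 0, 0, 0, 0, 0, -0.2])

```text
clock: 9.15
eef_pos: [531.0, -315.7, 73.5]
eef_rot: [0.599, 1.571, 0.367]
wrist_force: [-1.0, -0.9, 0.3]
finger_gap: 55.4
```

Run:
```python
from h import *
np.set_printoptions(precision=1,suppress=True)
c=load("s5.npz")
n=np.array([.9732,-.2299,0])
for u in ((408,222),(525,300)):
    o,d=rays(c,[(235+u[0]/8-.44,180+u[1]/8-.44)]);d=d[0]
    for X in (589.3,): print(o+d*((X-o@n)/(d@n)))
P=cloud(c)[200:225,280:306].reshape(-1,3)
X=P@n-540.8;Y=P[:,0]*.2299+P[:,1]*.9732+185.3
m=(X>25)&(X<62)&(abs(Y)<30)&(P[:,2]>55)
for b in np.arange(-28,29,4):
    k=m&(abs(Y-b)<2)&(X>40)&(X<53); print(b,np.sort(P[k,2])[::-1][:8])
```

```text
[ 536.8 -291.    63.4]
[ 526.9 -332.8   64.7]
-28 [69.7 68.7 66.1 65.4]
-24 [71.2 70.9 70.6 69.3 66.6 55.8 55.8]
-20 [70.8 70.2 69.6 59.5 56.8 56.5 55. ]
-16 [70.  68.7 68.2 67.2 67.2 66.2 64.  55.2]
-12 [73.5 73.  71.9 70.4 69.5 66.2 65.4 62.8]
-8 [73.9 73.5 69.  61.7]
-4 [74.5 69.4 64.5]
0 [74.9 73.8 69.2 62.5]
4 [74.8 73.1 70. ]
8 [74.  73.5 69.1 61.6]
12 [68.7 67. ]
16 [72.1 71.8 70.  69.2 69.2 68.9 65.1]
20 [70.8 69.8 69.1 67.8]
24 [89.5 85.7 85.  84.1 83.8 82.8 82.3 82.1]
28 [87.  86.1 85.7 82.4 79.6 74.1 72.8 72.7]
```

View pics/s5.png

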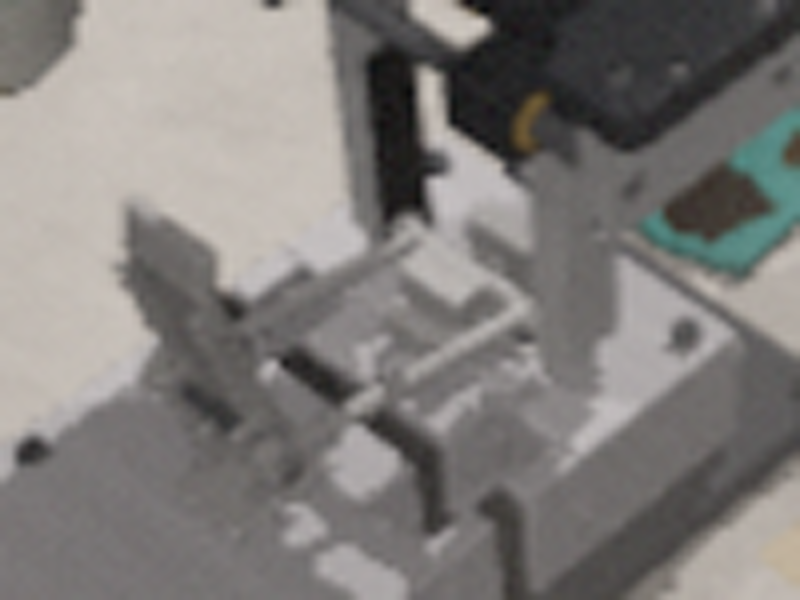

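Request:
jog_arm(series=[0, 0, 0, -0.001, 0.0002, -0.0005, -0.2, 0, 0, 0, -0.002, 0.0005, -0.0005, -0.2, 0, 0, 0, -0.003, 0.0007, -0.0005, -0.2, 0, 0, 0, -0.004, 0.0009, -0.0005, -0.2])

```text
clock: 9.65
eef_pos: [527.5, -314.9, 73.2]
eef_rot: [-0.119, 1.569, -0.351]
wrist_force: [7.1, -1.5, -2.3]
finger_gap: 55.2
```

Request:
jog_arm(series=[0, 0, 0, -0.001, 0.0002, 0, -0.2, 0, 0, 0, -0.002, 0.0005, 0, -0.2, 0, 0, 0, -0.003, 0.0007, 0, -0.2])

```text
clock: 10.02
eef_pos: [525.0, -314.4, 73.4]
eef_rot: [-0.155, 1.568, -0.387]
wrist_force: [12.1, -1.9, -3.4]
finger_gap: 55.5
```

The tug towards the lever met firm resistance (12 N), so the bar is caught behind the nose. I'll ease off, release and look.

Request:
jog_arm(series=[0, 0, 0, 0.0015, -0.0003, 0, -0.2, 0, 0, 0, 0.0015, -0.0003, 0, 0.4, 0, 0, 0, 0.0015, -0.0003, 0, 0.4, 0, 0, 0, 0.0015, -0.0003, 0.01, 0.5, 0, 0, 0, 0.0015, -0.0003, 0.06, 0.6, 0, 0, 0, 0.0015, -0.0003, 0.11, 0.6, 0, 0, 0, 0.05, -0.011, 0.16, 0.6, 0, 0, 0, 0.05, -0.011, 0.16, 0.6, 0, 0, 0, 0.05, -0.011, 0.16, 0.6])

```text
clock: 11.15
eef_pos: [573.8, -325.0, 232.5]
eef_rot: [2.836, 1.57, 2.604]
wrist_force: [-0.6, 0.5, -0.6]
finger_gap: 74.9
```

Run:
```python
from h import *
c=snap('scene','s6',(235,165,335,240));snap('top','t6',(205,170,365,290))
np.set_printoptions(precision=1,suppress=True)
n=np.array([.9732,-.2299,0])
P=cloud(c)[165:250,230:335].reshape(-1,3)
X=P@n-540.8;Y=P[:,0]*.2299+P[:,1]*.9732+185.3
m=(abs(Y)<15)&(X<25)&(X>-70)&(P[:,2]>80)&(P[:,2]<170)
for z in range(82,166,6):
    k=m&(abs(P[:,2]-z)<3); print(z,k.sum(),np.percentile(X[k],[5,50,95]) if k.sum() else '')
```

```text
82 13 [-47.5 -36.7 -34.8]
88 13 [-48.  -41.1 -39.9]
94 12 [-49.1 -47.1 -44.7]
100 10 [-53.9 -52.1 -49.7]
106 15 [-61.7 -57.4 -54.6]
112 15 [-66.2 -62.2 -60.3]
118 9 [-69.5 -67.1 -65.7]
124 0 
130 0 
136 0 
142 0 
148 0 
154 0 
160 0
```

View pics/s6.png

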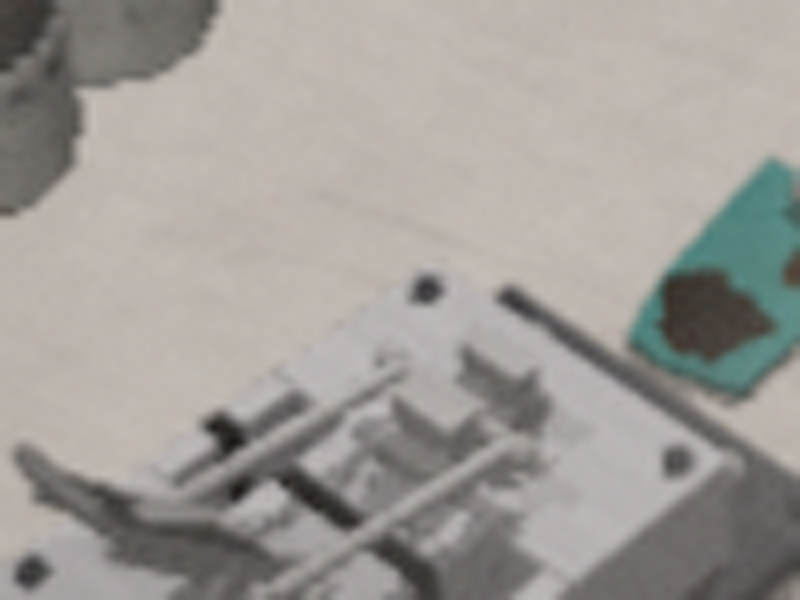

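View pics/t6.png

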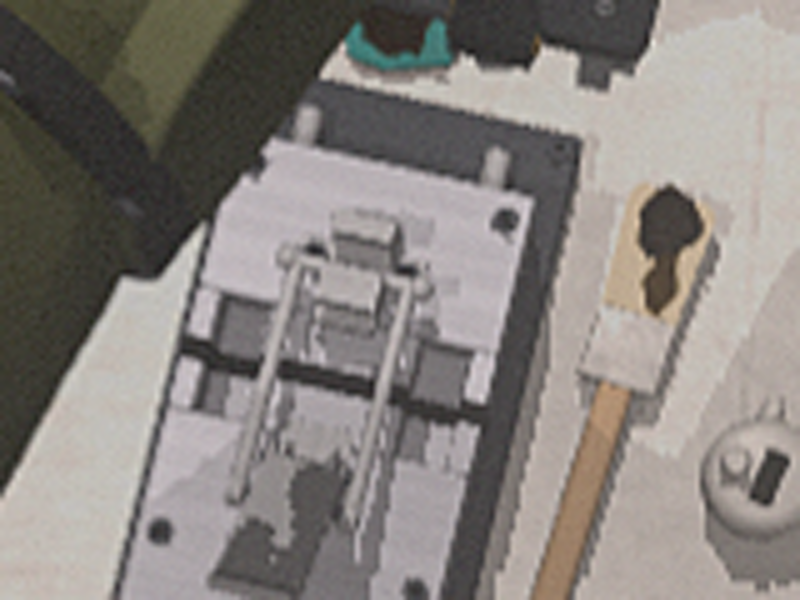

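Run:
```python
from h import *
np.set_printoptions(precision=1,suppress=True)
t=load("t6.npz");s=load("s6.npz")
for a,b in (((288,255),(388,360)),((427,290),(523,445))):
    p,e=tri(t,(205+a[0]/5-.4,170+a[1]/5-.4),s,(235+b[0]/8-.44,165+b[1]/8-.44)); print(p,e, p[0]*.9732-p[1]*.2299-540.8, p[0]*.2299+p[1]*.9732+185.3)
```

```text
[ 528.4 -290.4   63.9] 0.009607135908481133 40.20606980875334 24.18862030970837
[ 515.  -339.7   70.1] 0.35236897282312496 38.46320948010839 -26.900123219153045
```

Run:
```python
from h import *
np.set_printoptions(precision=1,suppress=True)
s=load("s6.npz");t=load("t6.npz")
a=s["color"][200:230,275:310]; cv2.imwrite("pics/s6b.png",cv2.resize(a,(700,600),interpolation=cv2.INTER_CUBIC))
a=t["color"][210:240,255:300]; cv2.imwrite("pics/t6b.png",cv2.resize(a,(800,533),interpolation=cv2.INTER_CUBIC))
n=np.array([.9732,-.2299,0])
for nm,c in(("s",s),("t",t)):
    P=cloud(c)[180:300,230:340].reshape(-1,3)
    X=P@n-540.8;Y=P[:,0]*.2299+P[:,1]*.9732+185.3
    for x0 in range(-10,60,6):
        r=[]
        for y0 in(-20,20):
            k=(abs(X-x0)<3)&(abs(Y-y0)<3)&(P[:,2]<110); z=P[k,2]; r.append(np.sort(z)[::-1][:4])
        print(nm,x0,*r)
```

```text
s -10 [75.2 74.5 74.3 73.3] [75.5 75.1 74.8 54.5]
s -4 [75.8 54.4 54.  53. ] [74.4 74.3 54.6 52.5]
s 2 [73.8 73.6 72.5 52.1] [74.7 73.7 73.  53.2]
s 8 [72.2 71.9 53.4 52.8] [73.  72.4 71.2 54.5]
s 14 [72.7 70.6 69.9 54.4] [73.6 71.9 70.8 53.4]
s 20 [70.8 54.2 52.8 52.4] [72.5 71.7 53.9 53.1]
s 26 [71.3 71.1 54.4 53.4] [71.1 70.6 69.9 66.7]
s 32 [69.2 53.  52.7 52.1] [69.2 54.6 53.3 52.4]
s 38 [69.6 69.4 68.9 68.4] [70.7 70.5 70.1 69.2]
s 44 [67.2 54.9 51.2] [69.5 68.8]
s 50 [54.3 52.3] []
s 56 [54.8 53.5 53.4 53.4] [53.5 53.2 51.7 50.8]
t -10 [77.8 73.9 73.9 73.5] [76.4 75.7 75.3 74.5]
t -4 [76.2 74.5 73.3 72.3] [76.5 76.4 76.2 74.4]
t 2 [75.3 73.7 73.4 72.8] [73.9 73.  72.5 72.2]
t 8 [72.4 72.2 71.8 71.8] [74.4 72.4 72.4 71.6]
t 14 [74.5 73.3 72.1 71.8] [74.6 72.5 72.1 71.5]
t 20 [72.5 72.4 71.1 71. ] [73.2 72.1 70.2 70.1]
t 26 [72.4 72.1 71.3 70.9] [69.5 69.3 68.6 68.2]
t 32 [70.8 70.4 68.5 68.4] [70.6 69.6 68.7 68.4]
t 38 [73.  69.2 67.9 67.8] [71.  70.4 68.8 68.6]
t 44 [59.6 59.2 56.9 56.9] [66.9 56.7 56.3 55.5]
t 50 [57.5 54.9 54.3 53.8] [56.8 54.1 53.6 53.6]
t 56 [53.9 52.7 52.1 51. ] [54.2 53.7 52.6 52.5]
```

View pics/s6b.png

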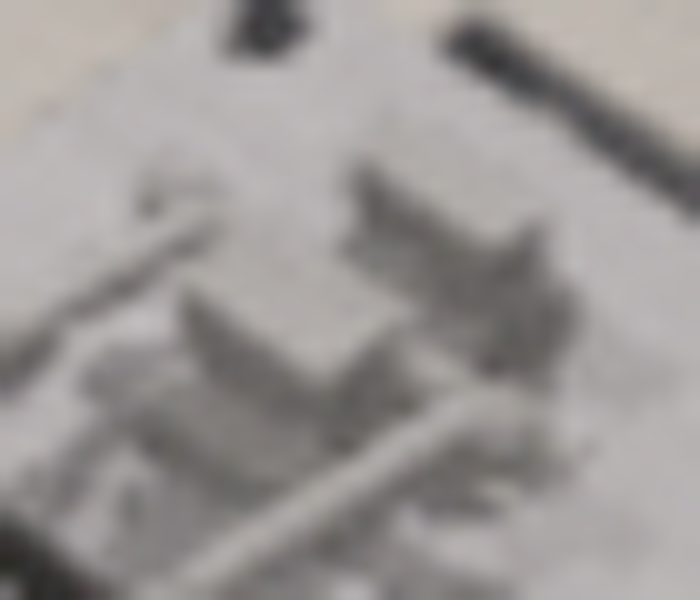

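View pics/t6b.png

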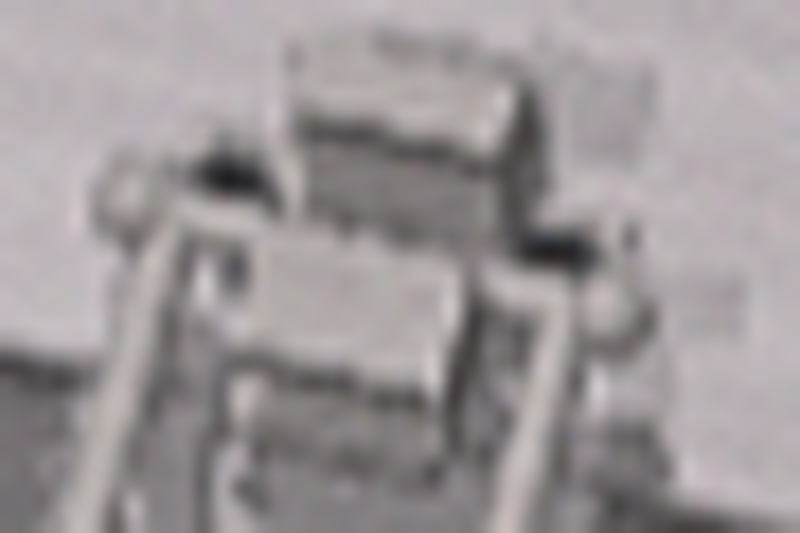

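Both close-ups show the bar tucked under the nose lip: the buttons sit at both sides of the keeper ((125,195) and (610,300) in the top crop), and the slot mouth looks clear. The depth puts the bar centre at about z 65.5. The lever followed to about 0.87 rad. I now go above the handle with the fingers shut.

Request:
jog_arm(series=[0, 0, 0, -0.045, 0.01, 0, -1, 0, 0, 0, -0.09, 0.021, 0, -1, 0, 0, 0, -0.135, 0.031, 0, -1, 0, 0, 0, -0.135, 0.031, -0.03, -1, 0, 0, 0, -0.135, 0.031, -0.06, -1, 0, 0, 0, -0.135, 0.031, -0.068, -1, 0, 0, 0, -0.135, 0.031, -0.068, -1, 0, 0, 0, -0.135, 0.031, -0.068, -1], squeeze=10)

```text
clock: 12.25
eef_pos: [439.3, -294.4, 165.9]
eef_rot: [-0.466, 1.57, -0.698]
wrist_force: [-0.2, -0.3, 0.6]
finger_gap: 0.8
```

Run:
```python
from h import *
snap('scene','s7',(205,150,365,270))
```

```text
(no output)
```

View pics/s7.png

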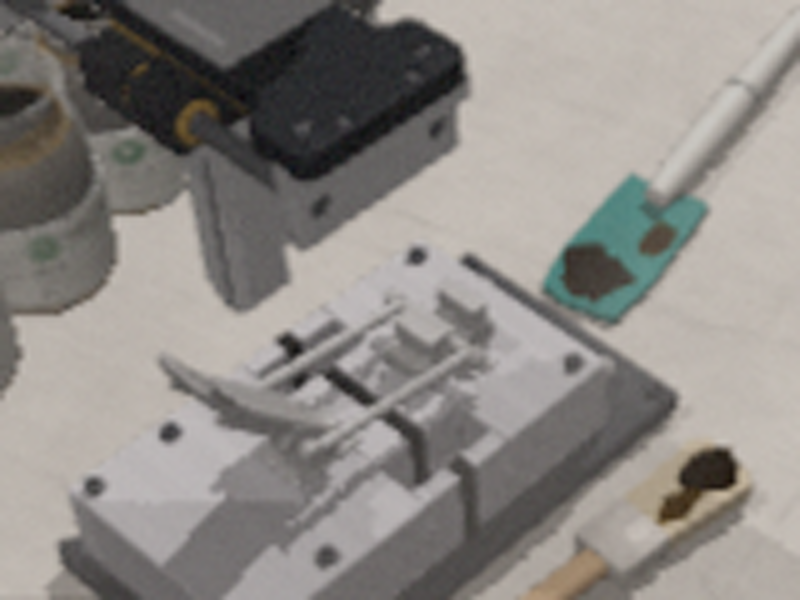

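Request:
jog_arm(series=[0, 0, 0, -0.0032, 0.0008, -0.02, -1, 0, 0, 0, -0.0032, 0.0008, -0.035, -1, 0, 0, 0, -0.0032, 0.0008, -0.0385, -1, 0, 0, 0, -0.0065, 0.0015, -0.041, -1, 0, 0, 0, -0.0097, 0.0023, -0.0437, -1, 0, 0, 0, -0.0097, 0.0023, -0.0437, -1])

```text
clock: 13.05
eef_pos: [429.3, -292.0, 121.6]
eef_rot: [-0.442, 1.57, -0.674]
wrist_force: [1.8, -0.3, 0.5]
finger_gap: 0.6
```

Run:
```python
from h import *
snap('scene','s8',(205,150,365,270))
```

```text
(no output)
```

View pics/s8.png

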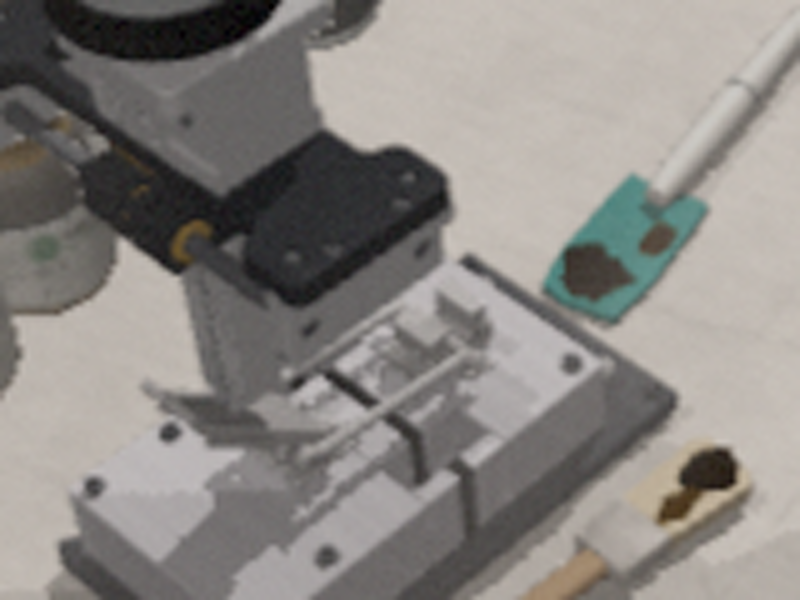

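The finger tip is on the handle at about (235,400) and the lever has started down (lip at (150,388)). I continue along its arc.

Request:
jog_arm(series=[0, 0, 0, -0.0033, 0.0008, -0.0035, -1, 0, 0, 0, -0.0066, 0.0016, -0.0075, -1, 0, 0, 0, -0.0092, 0.0022, -0.012, -1, 0, 0, 0, -0.0116, 0.0027, -0.0163, -1, 0, 0, 0, -0.0116, 0.0027, -0.0163, -1])

```text
clock: 13.72
eef_pos: [417.2, -288.9, 104.3]
eef_rot: [2.78, 1.569, 2.548]
wrist_force: [0.0, 0.6, -0.5]
finger_gap: 0.3
```

Request:
jog_arm(series=[0, 0, 0, -0.0012, 0.0003, -0.003, -1, 0, 0, 0, -0.0023, 0.0006, -0.006, -1, 0, 0, 0, -0.0028, 0.0007, -0.008, -1, 0, 0, 0, -0.0028, 0.0007, -0.008, -1])

```text
clock: 14.22
eef_pos: [414.8, -288.4, 96.7]
eef_rot: [2.623, 1.57, 2.391]
wrist_force: [0.9, 0.4, -0.3]
finger_gap: 0.6
```

Run:
```python
from h import *
snap('scene','s9',(205,180,325,270))
```

```text
(no output)
```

View pics/s9.png

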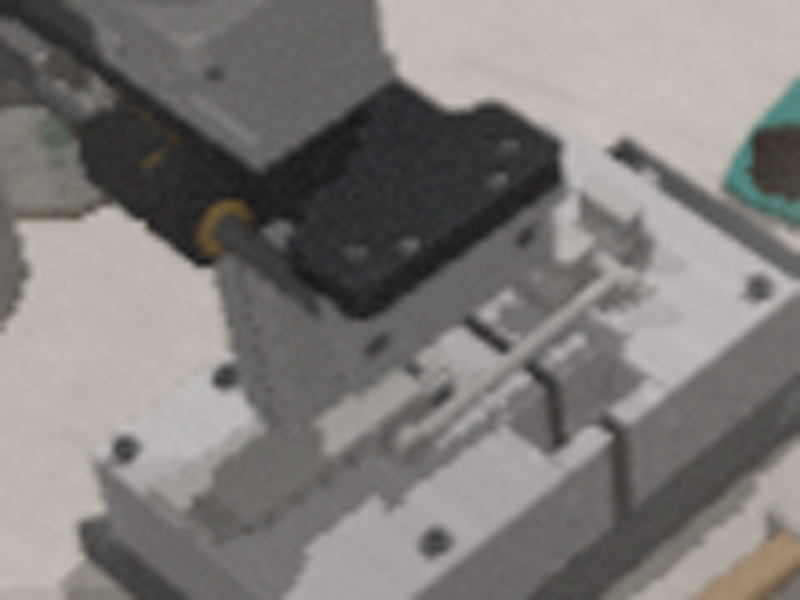

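The handle already looks almost flat under the finger (the handle plate is at (370,410)). I'll press down gently.

Request:
jog_arm(series=[0, 0, 0, -0.0005, 0, -0.002, -1, 0, 0, 0, -0.001, 0, -0.004, -1, 0, 0, 0, -0.001, 0, -0.004, -1])

```text
clock: 14.65
eef_pos: [413.8, -288.4, 92.8]
eef_rot: [2.728, 1.57, 2.496]
wrist_force: [-0.0, -0.1, -0.2]
finger_gap: 0.3
```

Request:
jog_arm(series=[0, 0, 0, 0, 0, -0.001, -1, 0, 0, 0, 0, 0, -0.002, -1, 0, 0, 0, 0, 0, -0.002, -1])

```text
clock: 15.02
eef_pos: [413.9, -288.4, 90.9]
eef_rot: [0.942, 1.571, 0.71]
wrist_force: [-0.1, -0.7, 0.0]
finger_gap: 0.1
```

Request:
jog_arm(series=[0, 0, 0, 0, 0, -0.0005, -1, 0, 0, 0, 0, 0, -0.001, -1, 0, 0, 0, 0, 0, -0.001, -1])

```text
clock: 15.4
eef_pos: [414.0, -288.5, 90.6]
eef_rot: [-0.567, 1.57, -0.799]
wrist_force: [-4.0, 3.0, 9.9]
finger_gap: 0.4
```

Request:
jog_arm(series=[0, 0, 0, 0, 0, -0.0005, -1, 0, 0, 0, 0, 0, -0.001, -1, 0, 0, 0, 0, 0, -0.001, -1])

```text
clock: 15.78
eef_pos: [414.1, -288.6, 90.5]
eef_rot: [-0.559, 1.57, -0.791]
wrist_force: [-7.7, 6.1, 20.5]
finger_gap: 0.3
```

The handle is firmly on its stop (face at z 71.5, about 20 N). I lift straight off and check.

Request:
jog_arm(series=[0, 0, 0, 0, 0, 0.01, -1, 0, 0, 0, 0, 0, 0.06, -1, 0, 0, 0, 0, 0, 0.12, -1, 0, 0, 0, 0, 0.06, 0.17, -1, 0, 0, 0, 0, 0.12, 0.17, -1, 0, 0, 0, 0, 0.17, 0.17, -1, 0, 0, 0, 0, 0.17, 0.17, -1, 0, 0, 0, 0, 0.17, 0.17, -1])

```text
clock: 16.77
eef_pos: [414.0, -118.7, 259.1]
eef_rot: [-0.569, 1.57, -0.8]
wrist_force: [-0.4, 0.2, 0.5]
finger_gap: 0.6
```

Run:
```python
from h import *
s=snap('scene','s10',(215,180,345,277));t=snap('top','t10',(205,170,365,290))
np.set_printoptions(precision=1,suppress=True)
n=np.array([.9732,-.2299,0])
for nm,c in(("s",s),("t",t)):
    P=cloud(c)[170:330,205:350].reshape(-1,3)
    X=P@n-540.8;Y=P[:,0]*.2299+P[:,1]*.9732+185.3
    for x0 in range(-114,66,6):
        k=(abs(X-x0)<3)&(abs(Y)<10); z=P[k,2]; k2=(abs(X-x0)<3)&(abs(abs(Y)-20)<3)
        if k.sum(): print(nm,x0,np.percentile(z,[10,50,90]),"wire",np.sort(P[k2,2])[::-1][:5])
```

```text
s -114 [ 0.2 11.1 75.8] wire [15.  13.9 13.6 12.6 12.5]
s -108 [12.9 38.6 74.1] wire [71.9 52.6 52.5 52.3 52.3]
s -102 [51.7 71.5 72.8] wire [53.6 53.3 51.7 51.4 50.7]
s -96 [52.5 71.7 73.4] wire [54.  53.2 52.6 52.3 52.1]
s -90 [71.1 71.9 73.1] wire [72.8 53.9 53.7 53.4 52.8]
s -84 [70.1 71.8 73. ] wire [53.7 53.6 53.2 52.4 51.6]
s -78 [70.1 71.7 73.5] wire [72.1 70.9 55.  52.8 52.4]
s -72 [62.5 71.5 72.5] wire [53.3 52.9 52.7 52.3 52.2]
s -66 [70.5 72.  73.1] wire [54.5 53.4 53.1 52.7 52.6]
s -60 [69.7 71.1 72.5] wire [54.6 53.7 53.5 53.2 52.7]
s -54 [70.3 71.7 73. ] wire [72.4 67.9 66.5 65.5 65. ]
s -48 [70.1 71.4 72.7] wire [71.6 70.1 67.9 67.5 67.3]
s -42 [70.3 71.7 73. ] wire [66.2 65.7 65.7 64.9 64.7]
s -36 [70.2 71.2 72.9] wire [66.3 66.  65.9 65.8 65.6]
s -30 [66.6 67.8 69.7] wire [68.7 67.5 67.3 66.8 66.1]
s -24 [56.  66.9 69.7] wire [66.5 66.5 66.3 65.3 63.8]
s -18 [53.7 54.6 55.8] wire [67.4 66.7 66.6 66.3 65.7]
s -12 [51.2 52.4 54.3] wire [67.2 66.9 66.8 66.3 66.3]
s -6 [50.9 52.2 53.6] wire [66.8 66.6 65.6 65.3 54. ]
s 0 [50.6 51.4 53.5] wire [67.4 67.4 67.1 66.8 66.6]

[... 1384 characters left out ...]
t -12 [49.5 51.7 54. ] wire [69.2 68.8 67.9 67.  66.8]
t -6 [49.2 51.9 52.8] wire [67.9 67.8 67.3 67.3 67.2]
t 0 [49.1 51.3 52.8] wire [68.9 68.3 68.3 68.2 67.8]
t 6 [49.3 51.6 52.7] wire [70.  68.9 68.2 67.6 67.4]
t 12 [49.3 51.8 53.6] wire [69.1 68.3 67.8 67.4 67.3]
t 18 [50.9 59.9 62.4] wire [70.6 69.6 68.6 68.5 68.1]
t 24 [60.7 71.4 74. ] wire [70.1 70.1 69.6 69.1 68.5]
t 30 [71.8 73.7 74.9] wire [70.9 70.7 70.1 69.8 69.7]
t 36 [63.9 72.2 73.6] wire [71.3 70.8 69.7 69.3 69.2]
t 42 [58.8 61.1 63.2] wire [58.5 58.1 58.1 57.7 57.7]
t 48 [61.  71.6 74.8] wire [57.7 54.8 54.7 54.6 54.4]
t 54 [71.3 72.7 74.1] wire [54.5 52.3 52.3 52.2 52.1]
t 60 [49.7 51.3 60.9] wire [53.6 53.5 53.1 52.9 52.5]
```

View pics/s10.png

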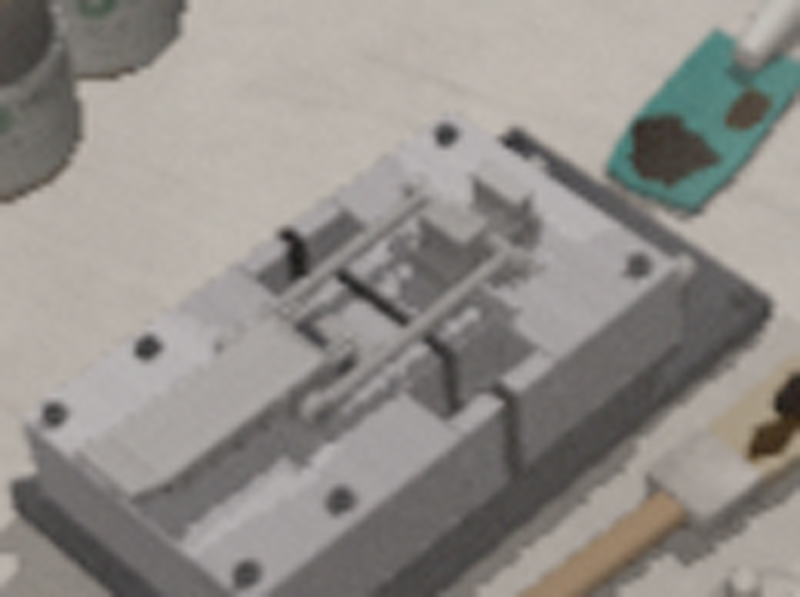

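View pics/t10.png

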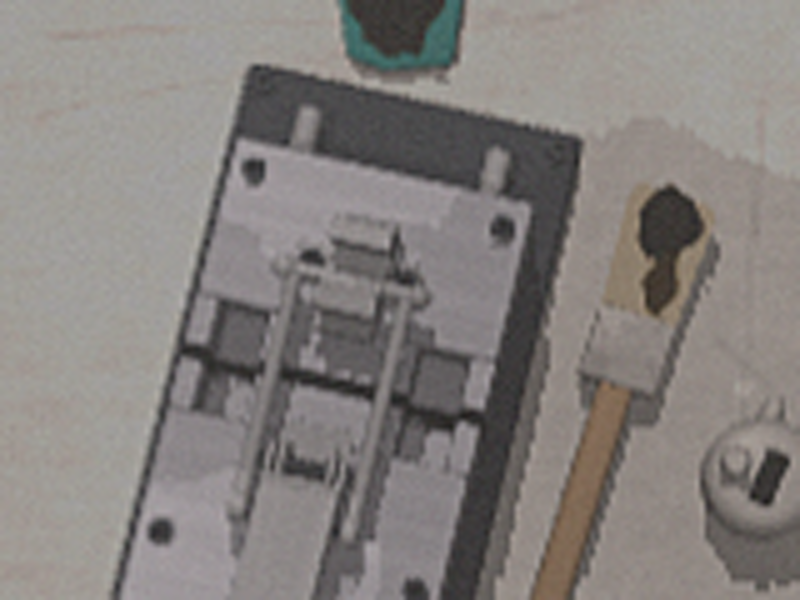

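Run:
```python
from h import *
np.set_printoptions(precision=1,suppress=True)
def prof(c,z,ys,xs):
    out=0
    for y in ys:
        X=540.8+xs;Y=-185.3+y
        W=np.stack([.9732*X+.2299*Y,-.2299*X+.9732*Y,np.full_like(xs,z)],1)
        T=np.linalg.inv(c["pose"]); p=cv2.projectPoints(W,cv2.Rodrigues(T[:3,:3])[0],T[:3,3],K(c),np.array(c["D"],float))[0].reshape(-1,2).astype(np.float32)
        g=cv2.cvtColor(c["color"],cv2.COLOR_BGR2GRAY).astype(np.float32)
        out=out+cv2.remap(g,p[:,0].reshape(1,-1),p[:,1].reshape(1,-1),cv2.INTER_LINEAR)[0]
    return out/len(ys)
xs=np.arange(15,75,.25)
def shift(a,b,lo,hi):
    k=(xs>=lo)&(xs<=hi);best=[]
    for d in np.arange(-12,3.1,.25):
        bb=np.interp(xs[k]+d,xs,b); best.append((np.corrcoef(a[k],bb)[0,1],d))
    return sorted(best)[::-1][:3]
t0,t6,t10=[load(f"{n}.npz") for n in("top0","t6","t10")]
P0,P6,P10=[prof(c,74,range(-7,8,2),xs) for c in(t0,t6,t10)]
print("keeper t0->t6",shift(P0,P6,38,64)); print("t0->t10",shift(P0,P10,38,64))
for x in range(20,70,2): i=list(xs).index(x); print(x,P0[i],P6[i],P10[i])
# sliding-half far edge & seal at z52
xs=np.arange(-30,110,.25)
for y in (range(-50,-40,2),range(42,52,2),range(-30,30,3)):
    A=[prof(c,52,y,xs) for c in(t0,t6,t10)]
    print("z52",[shift(A[0],a,60,100) for a in A[1:]])
```

```text
keeper t0->t6 [(np.float64(0.9937816029579911), np.float64(-2.75)), (np.float64(0.9925479539136076), np.float64(-3.0)), (np.float64(0.9819898800202184), np.float64(-2.5))]
t0->t10 [(np.float64(0.9918204212424023), np.float64(-5.5)), (np.float64(0.9862566279114436), np.float64(-5.25)), (np.float64(0.983205602481489), np.float64(-5.75))]
20 93.42627 126.00781 93.21826
22 94.76135 131.35779 77.56006
24 106.496826 108.94873 102.72266
26 100.09216 121.93823 129.63745
28 84.497314 170.06738 130.2959
30 120.900024 175.22363 127.00012
32 142.37805 173.51233 127.42395
34 139.54443 169.78247 135.94946
36 137.77014 170.198 129.71643
38 136.70447 170.80627 104.00061
40 139.81067 137.21411 100.71057
42 119.83557 116.012695 102.74133
44 95.06433 123.849365 102.106445
46 98.717896 122.48865 81.35803
48 101.89258 105.411255 101.66919
50 98.75842 105.701416 139.15137
52 77.52515 160.16687 141.67676
54 111.53076 172.93579 139.0846
56 139.51904 170.45544 126.15234
58 137.82373 157.98059 134.64331
60 134.23145 159.36548 151.6355
62 124.3916 180.90405 151.55566
64 138.35803 184.69983 148.60364
66 149.031
[... 326 characters left out ...]
np.float64(0.986069498176128), np.float64(-6.0))]]
z52 [[(np.float64(0.8320662408758567), np.float64(-3.5)), (np.float64(0.8316014473976603), np.float64(-3.25)), (np.float64(0.8306936448072353), np.float64(-3.75))], [(np.float64(0.9978676364027176), np.float64(-5.5)), (np.float64(0.9960124793178164), np.float64(-5.25)), (np.float64(0.9943646106896062), np.float64(-5.75))]]
z52 [[(np.float64(0.9998383389790475), np.float64(-3.0)), (np.float64(0.9988470425076338), np.float64(-2.75)), (np.float64(0.9984427623332439), np.float64(-3.25))], [(np.float64(0.9995838480266501), np.float64(-5.5)), (np.float64(0.9984904799793616), np.float64(-5.75)), (np.float64(0.9982429784344642), np.float64(-5.25))]]
```

Run:
```python
from cell import manip
print(manip.read_state()['clock'],manip.sign_off())
```

```text
the job is handed in; nothing more can be done
16.875 None
```

The mould is shut and handed in at 16.9 s, with the latch holding by itself and the robot clear of it.

**What I did:**
- **Placing the loop:** I pinched the bar by its buttons, carried it over the keeper and lowered it into the slot in small steps. A tug towards the lever met about 12 N, so the bar was caught behind the nose.
- **Closing the lever:** I released the loop, then swung the lever over and down with the shut fingers. I pressed it onto its stop with a wrist force of about 20 N upward (about 23 N in all), under the 40 N limit, and lifted off.

**Last checks:**
- **Lever:** The handle's outer face measured about z 71–72 mm along its whole length, so it is flat. It stayed there after the fingers lifted.
- **Sliding half:** It moved 5.5 mm towards the lever from the start, which puts the slot at about x 43 mm. That matches 4 mm into the seal, under tension.
- **Bar:** It sits under the nose lip, with a button showing on each side of the keeper.
- **Brush and counter:** They look unmoved in the pictures; I did not measure their positions.

**Uncertain:**
- **Slot floor:** I never felt it as a clear force while lowering the bar. Depth readings put the bar centre at z 65–67 mm against the nominal 65 mm, and one two-view reading of a button gave 70 mm, which disagrees with the others.
- **Lever force:** Wrist forces read near zero through most of the swing, so I did not feel the lever pass centre. That it passed rests on it staying flat afterwards and on how far the half moved.

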